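# Pack the sold teacup and cream jug and hasp the case shut

## Task

The teacup and the pewter cream jug are sold: pack them in the open wooden carrying case, setting each gently down, upright, in the round well cut to its size. Then lower the lid fully shut without slamming it, and swing the brass hasp down until it lies flat with the staple through its slot. Leave the saucer on its stand, the figurine and the loupe where they are.

Things in the scene. Friction and masses are not known exactly. Their poses are not given: they have to be found in the camera images.
- teacup: squat celadon-green round teacup without handle, outer diameter 66 mm from 24 mm above its foot up to its rim, 50 mm high, foot 38 mm across, wall 4 mm, about 0.16 kg; loose. Origin: centre of the underside, z up
- cream_jug: small round pewter cream jug, body 48 mm across, 52 mm high, wall 3 mm, about 0.17 kg; loose. Origin: centre of the underside, z up. Its loop handle (5 mm thick) stands out along its +x to 44 mm from the axis, between 28 and 51 mm high; a small spout reaches 31 mm along its -x. Take it across its y. In its well it may face any way
- case: wooden carrying case fixed to the table, 244 mm along its x, 132 mm along its y; base 56 mm high, walls 8 mm; 92 mm high when shut. Origin: centre of the underside; z up. Lid hinged on its -y side, hasp and staple at the middle of its +y side. Two grey felt inserts, tops 52 mm above the table, each with one round well 57 mm either side of the middle along x; which is at which end varies
- cup_seat (a point): centre of the floor of the larger well (for the teacup), 28 mm above the table; the well is 72 mm across and 24 mm deep
- jug_seat (a point): centre of the floor of the smaller well (for the cream jug), 28 mm above the table; the well is 54 mm across and 24 mm deep
- lid (a joint): lid angle, rad: 0 shut, about 1.8 as it stands open behind the case (stop at 2.0). The lid is a hollow wooden shell, 0.26 kg, as long and wide as the case and 36 mm high with a 7 mm top. Its hinge is stiff, so that it stays at any angle: 3 to 5 N near its free edge moves it. It can be pushed shut from behind and above on its outer top face
- case_hinge (a point): middle of the lid's hinge line, which runs along the case's x: 66 mm to the case's -y from its centre, 56 mm above the table
- lid_top (a point): centre of the lid's outer top face (244 x 132 mm), moving with the lid; its z points out of that face, its y from hinge to free edge
- hasp (a joint): hasp angle relative to the lid, rad: 0 closed, flat down the case's +y face with the staple through its slot; 1.57 standing straight out from the lid's +y face; stop at 2.4. Stiff pin: it stays where it is left, and under 1 N at its end moves it
- hasp_pin (a point): middle of the hasp's hinge pin on the lid, along the case's x. With the lid shut it lies 69 mm to the case's +y from its centre and 80 mm above the table. The hasp is a flat brass plate 28 mm wide that ends 48 mm from the pin, with a slot 10 mm wide from 25 to 42 mm
- hasp_lip (a point): middle of the outer edge of the hasp's thumb lip, a 28 mm wide, 3 mm thick tab at the plate's end that stands out 8 mm from the plate; 46 mm along the plate from the pin. Pressing it towards the case and down along its arc closes the hasp; a finger that rubs upwards on it can drag the lid up a few mm
- staple (a point): outer end of the small brass staple loop (5 mm wide, 8 mm high) that juts 8 mm from the middle of the case's +y face, 47 mm above the table
- saucer: blue-and-white saucer, 116 mm across, standing upright in the slots of the stand; loose, to be left alone. Origin: its centre
- plate_stand: brass slotted plate stand, 70 x 80 mm, 52 mm high; loose, to be left alone. Origin: centre of the underside
- figurine: white bisque lady with a broken arm, 56 mm across the base, 116 mm high; loose, to be left alone. Origin: centre of the underside
- loupe: black steel folding loupe lying open, 78 x 28 x 14 mm, reaching from 14 mm behind to 64 mm ahead of its origin along its x; loose, to be left alone. Origin: under the lens
Not all that is in view belongs to the job. Leave any blue or turquoise look-alike of the cream_jug alone.

How it is judged:
On the way, in this order (a step that is already met when the one before it is completed fails the run):
1. teacup and cream jug both stand in their own wells and are let go, the lid still open (horizontal distance between teacup and cup_seat below 0.008 m and z of teacup in the frame of cup_seat below 0.004 m and angle between each of teacup, cream_jug's own z axis and vertical below 0.15 rad and horizontal distance between cream_jug and jug_seat below 0.008 m and z of cream_jug in the frame of jug_seat below 0.004 m and contact force between the fingers and teacup below 0.05 N and contact force between the fingers and cream_jug below 0.05 N and value of joint lid above 1 rad), for 0.2 s.
2. the lid is fully shut (value of joint lid below 0.04 rad and horizontal distance between teacup and cup_seat below 0.008 m and z of teacup in the frame of cup_seat below 0.004 m and angle between each of teacup, cream_jug's own z axis and vertical below 0.15 rad and horizontal distance between cream_jug and jug_seat below 0.008 m and z of cream_jug in the frame of jug_seat below 0.004 m), for 0.2 s.
3. the hasp lies closed over its staple with the lid shut (value of joint lid below 0.04 rad and value of joint hasp below 0.1 rad), for 0.2 s.
At the end, for the whole second after the job is handed in: Teacup and cream jug each stand upright (within 0.15 rad) on the floor of their own well (foot within 4 mm of the floor, centred within 8 mm) and at rest; the lid is shut (under 0.04 rad) and the hasp lies closed over the staple (under 0.1 rad), both still (all of step 3 and horizontal distance between teacup and cup_seat below 0.008 m and z of teacup in the frame of cup_seat below 0.004 m and angle between each of teacup, cream_jug's own z axis and vertical below 0.15 rad and horizontal distance between cream_jug and jug_seat below 0.008 m and z of cream_jug in the frame of jug_seat below 0.004 m and linear speed of each of teacup, cream_jug below 0.02 m/s and velocity of joint lid below 0.05 rad/s and velocity of joint hasp below 0.1 rad/s); the robot touches nothing.
It fails at once if the teacup is dropped (falls free for more than about 1.5 cm) (contact force between teacup and anything else below 0.01 N and linear speed of teacup above 0.55 m/s).
It fails at once if the cream jug is dropped (falls free for more than about 1.5 cm) (contact force between cream_jug and anything else below 0.01 N and linear speed of cream_jug above 0.55 m/s).
It fails at once if the lid is slammed (comes down onto the case faster than 2.5 rad/s) (value of joint lid below 0.5 rad and velocity of joint lid below -2.5 rad/s).
It fails at once if the saucer, its stand, the figurine or the loupe is shifted by more than 25 mm or the figurine is tipped (distance of any of saucer, plate_stand, figurine, loupe from where it was at the start of the episode above 0.025 m or angle between figurine's own z axis and vertical above 0.5 rad).
It also fails if it takes over 72 s, if anything falls off the work surface, if the arm or the gripper's body presses on something with over 40 N, if the wrist force passes 120 N, or if a joint passes its speed limit or range.

## Robot

A 6-joint arm with a two-finger parallel gripper is mounted at the origin on the work surface. World frame = base frame: x ahead of the robot, y to its left, z up, the work surface at z = 0. Lengths are in m, angles in rad, forces in N, time in s.
With the tool pointing down it reaches from about 0.15 to 0.775 m from the base axis. Payload 6.1 kg.
Tool frame: the origin (TCP) lies at the very end of the fingers, on their centre line; the grasp point (between the pads) lies 19 mm behind it; z points along the fingers, y is the line along which they close (so a half turn about z gives the same grasp; the last joint's range is limited). The gripper opens to 85 mm and grips with 20 to 120 N. Pads are 22 mm wide; open, the fingers measure 114 mm over their backs; the gripper's body (76 mm by 85 mm) begins 54 mm behind the grasp point. The pads swing forward as they close: fully open they stand 13 mm farther back than shut.
Start: joints at [-1.223, 0.126, -0.04, 1.405, 0, 1.571], TCP at [0.179, -0.494, 0.231] pointing down, gripper open.
Joint ranges: [-2.72, 2.72], [-0.95, 1.95], [-1.27, 1.35], [-1.78, 2.02], [-1.46, 1.47], [-3.14, 3.14]. Speed limits (rad/s): [2.39, 2.39, 3.01, 3.14, 3.14, 3.14].

## Interface

Orientations are given as a unit quaternion [x, y, z, w].
In Python, from station import bot gives the robot as it stands.
- The arm moves only by the tool move_arm, never from a script. Its argument "increments" is one flat list of numbers, 7 for each row, row after row: the shift along the tool's x, y, z in mm, then the turn, a rotation vector about the tool's x, y, z in degrees, then the opening in per cent of the stroke, from 0 (shut) to 100 (fully open). A call has 1 to 10 rows; each row shifts and turns the commanded pose from where the row before left it, along the tool's axes as they then stand; what a row does not reach is not made up. A row lasts 1/8 s, in which the tool goes at most 62.5 mm and 10.7 degrees, less where a joint would pass 70% of its speed; a pose out of reach is approached as far as the arm can. A call is refused whole if a number of a shift passes 62.5 or a number of a turn 10.7, either way. A call with a gripper value outside its range is refused whole. The fingers move at their own pace and stop on an object; "newtons" is the grip in N (left out, the last holds). Time passes only in rows, so rows that do not move let the fingers close. It gives the time, the measured TCP pose, the force, the opening and the grip force at its end, in the units of the state.
- bot.sense(): the state, without advancing time (a new reading comes with each control period).
- bot.camera(name): name is "scene" or "top" or "wrist"; returns the picture (400x640x3 uint8, blue, green, red); there is no depth.
- bot.camera_info(name): a dict with "fx", "fy", "cx", "cy" (pixels), "k1" (the pictures are not rectified: a ray, as slopes to the right and down, at radius r is drawn at 1 + k1 r^2 times it, then the intrinsics apply), "rvec" (rotation vector, rad) and "tvec" (3), from world to camera coordinates, as OpenCV has them. Camera axes: x right, y down, z forward; pixel columns grow to the right and rows downward; lengths in m; the calibration is good to about 2 mm. A picture is of the moment at which its call begins: read the wrist's pose just before it. camera_info takes no time and is no camera call; for the wrist camera it gives the pose at the moment of the call.
- bot.hand_in(): hands the job in; it is judged then, once.
Trained networks look in the newest picture that a camera, given by its name, has taken for a name from the list of things; names that differ only in an ending like _2 or _b are one class to them, and where a whole thing is asked for, a point or a joint stands for the part that bears it (a point fixed in the world has none). Each returns a list of dicts, best first, with "confidence" (0 to 1); they miss things now and then, are a little off and sometimes report something else, mostly with a low value. They report only what shows in the picture. A call takes as long as a camera call. They do not tell look-alikes from the thing itself.
- bot.search_frame(camera, target): "rect" ([left, top, width, height] in pixels, round what is visible of it).
- bot.masks_of(camera, target): "region" (400x640 bool, what is visible of it) and "rect" ([left, top, width, height] in pixels, round what is visible of it).
The state is a dict: "clock": time; "joints": joint angles; "qd": joint speeds; "effort": joint torques, N m; "ee_pos": TCP position; "ee_rot": TCP orientation; "wrist_force": force on the tool from outside, world axes, zero at the start; "moment": the same for the moment, N m; "width": finger opening in m; "gripper_force": force on a finger pad.
Only numpy, scipy, OpenCV 4.12 (cv2) and the standard library are available. Lean on these libraries where they do the work, as an engineer would, in place of code of your own. Each camera call takes 0.05 s, during which the arm holds its last target. There are 200 camera calls.

## Working session

There is one attempt and no reset: what is moved stays moved. The work goes in short steps, Python scripts to look and compute and a tool call to move; the robot and the scene stay as the last step left them, time stands still between calls to the robot, and variables do not carry over. Pictures are saved under pics/ and viewed, at most 10 in all, crops included, and the job is handed in when it is done.

Besides the shell and the picture viewer there is one more tool, called after "Request:" as name(argument=value, ...), one argument or row to a line, values as JSON. move_arm: Moves the arm, as the interface text tells. Its arguments: {"type":"object","properties":{"increments":{"type":"array"},"newtons":{"type":"number"}},"required":["increments"]}

```bash
ls; mkdir -p pics
cat > h.py <<'E'
import numpy as np,cv2
from station import bot
from scipy.spatial.transform import Rotation as R
def cam(n):
    c=bot.camera_info(n);K=np.array([[c['fx'],0,c['cx']],[0,c['fy'],c['cy']],[0,0,1]],float)
    return K,np.array([c['k1'],0,0,0,0],float),np.array(c['rvec'],float),np.array(c['tvec'],float)
def proj(n,P,c=None):
    K,d,r,t=c or cam(n);return cv2.projectPoints(np.array(P,float).reshape(-1,1,3),r,t,K,d)[0].reshape(-1,2)
def back(n,uv,z,c=None):
    K,d,r,t=c or cam(n);M=cv2.Rodrigues(r)[0]
    u=cv2.undistortPoints(np.array(uv,float).reshape(-1,1,2),K,d).reshape(-1,2)
    D=np.c_[u,np.ones(len(u))]@M;C=-M.T@t
    return C+D*((z-C[2])/D[:,2])[:,None]
E
python3 - <<'E'
from h import *
for n in ('top','scene'):
    im=bot.camera(n);cv2.imwrite(f'pics/{n}0.png',im)
    K,d,r,t=cam(n);M=cv2.Rodrigues(r)[0];print(n,K[0,0],-M.T@t,M[2])
    for o in ['teacup','cream_jug','case','lid','hasp','saucer','plate_stand','figurine','loupe','staple']:
        print(o,[(np.round(x['rect']).tolist(),round(x['confidence'],2)) for x in bot.search_frame(n,o)][:3])
E
```

```text
pics
top 426.24182080605743 [0.4410755  0.11181067 1.09787155] [ 0.05738262 -0.01134013 -0.99828785]
teacup [([268.0, 131.0, 29.0, 28.0], 0.84)]
cream_jug [([288.0, 215.0, 23.0, 19.0], 0.76), ([317.0, 248.0, 28.0, 14.0], 0.7), ([402.0, 109.0, 128.0, 109.0], 0.4)]
case [([403.0, 106.0, 130.0, 112.0], 0.67)]
lid [([461.0, 106.0, 67.0, 112.0], 0.94)]
hasp [([460.0, 104.0, 67.0, 115.0], 0.67), ([507.0, 149.0, 22.0, 19.0], 0.55), ([410.0, 122.0, 48.0, 46.0], 0.29)]
saucer [([168.0, 130.0, 50.0, 16.0], 0.69), ([403.0, 111.0, 124.0, 109.0], 0.59)]
plate_stand [([180.0, 125.0, 41.0, 37.0], 0.54)]
figurine [([191.0, 201.0, 26.0, 19.0], 0.76), ([410.0, 120.0, 47.0, 46.0], 0.36)]
loupe [([358.0, 214.0, 15.0, 33.0], 0.73), ([270.0, 136.0, 27.0, 25.0], 0.18)]
staple [([402.0, 110.0, 127.0, 110.0], 0.88), ([460.0, 107.0, 68.0, 111.0], 0.66)]
scene 431.8264531227129 [ 1.13347055 -0.32363082  0.73122454] [-0.62022168  0.41751927 -0.66408036]
teacup [([373.0, 209.0, 26.0, 31.0], 0.81)]
cream_jug [([307.0, 149.0, 28.0, 25.0], 0.89), ([314.0, 175.0, 26.0, 29.0], 0.76), ([271.0, 168.0, 28.0, 27.0], 0.74)]
case [([112.0, 215.0, 171.0, 136.0], 0.57)]
lid [([109.0, 211.0, 104.0, 139.0], 0.81), ([391.0, 138.0, 24.0, 39.0], 0.72), ([251.0, 202.0, 22.0, 24.0], 0.34)]
hasp [([108.0, 244.0, 35.0, 24.0], 0.56), ([314.0, 176.0, 26.0, 22.0], 0.56)]
saucer [([451.0, 167.0, 20.0, 39.0], 0.59), ([372.0, 209.0, 27.0, 31.0], 0.17)]
plate_stand [([250.0, 205.0, 24.0, 17.0], 0.72), ([438.0, 182.0, 40.0, 35.0], 0.7)]
figurine [([394.0, 137.0, 21.0, 43.0], 0.86), ([250.0, 203.0, 23.0, 22.0], 0.26)]
loupe [([251.0, 207.0, 25.0, 16.0], 0.66)]
staple [([112.0, 212.0, 173.0, 141.0], 0.98), ([108.0, 218.0, 105.0, 128.0], 0.48)]
```

Run:
```python
import cv2
im=cv2.imread('pics/top0.png');c=im[90:280,150:550];cv2.imwrite('pics/top0c.png',cv2.resize(c,None,fx=2,fy=2,interpolation=2))
im=cv2.imread('pics/scene0.png');c=im[120:360,90:490];cv2.imwrite('pics/sc0c.png',cv2.resize(c,None,fx=2,fy=2,interpolation=2))
```

```text
(no output)
```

View pics/top0c.png

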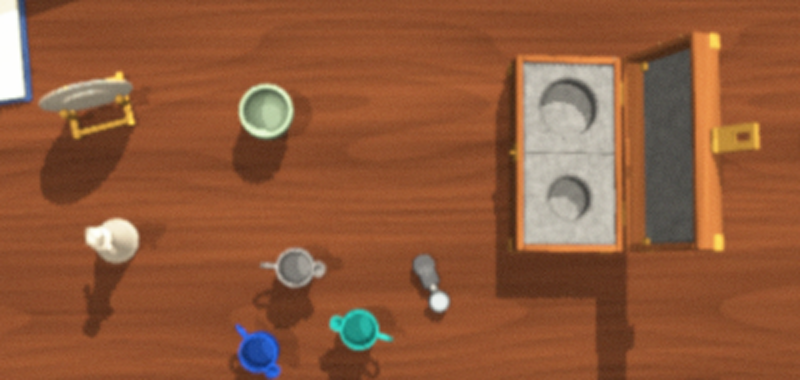

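View pics/sc0c.png

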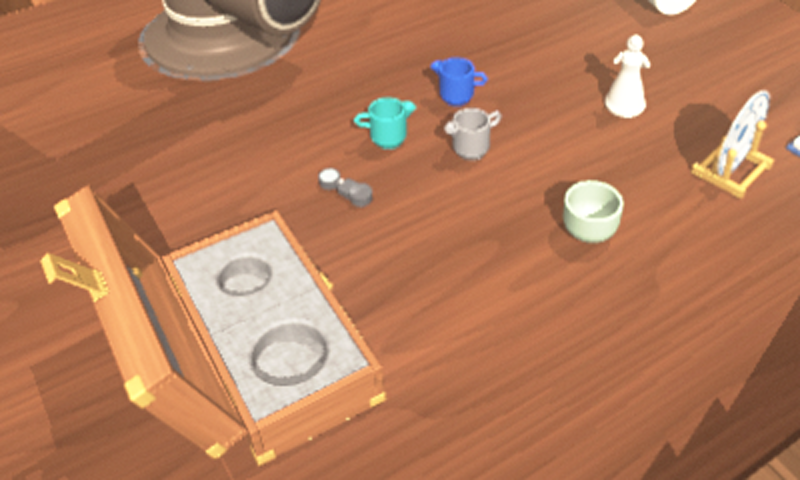

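Run:
```python
from h import *
f=lambda u,v:(150+u/2-.25,90+v/2-.25)
for n,uv,z in [('cup',(266,111),.05),('jug',(296,267),.052),('jughandle',(262,266),.045),('big',(568,107),.052),('small',(569,198),.052),('TL',(517,57),.056),('BL',(514,250),.056),('TR',(622,60),.056),('BR',(619,250),.056),('staple',(513,153),.047),('fig',(118,240),.02),('loupe',(425,268),.01),('loupe2',(439,301),.01),('lidfree',(715,40),.17),('lidfree2',(718,242),.17),('sauc',(87,95),.08),('hasp',(758,136),.19),('blue',(258,352),.05),('teal',(358,329),.05)]:
    print(n,back('top',[f(*uv)],z)[0].round(4))
K,d,r,t=cam('wrist');M=cv2.Rodrigues(r)[0];print('wrist',K,-M.T@t,M.round(3)); s=bot.sense();print(R.from_quat(s['ee_rot']).as_matrix().round(3),s['ee_pos'],s['clock'])
```

```text
cup [0.6369 0.1966 0.05  ]
jug [0.4429 0.1618 0.052 ]
jughandle [0.4449 0.204  0.045 ]
big [ 0.6367 -0.1807  0.052 ]
small [ 0.5224 -0.1779  0.052 ]
TL [ 0.6998 -0.1175  0.056 ]
BL [ 0.4591 -0.1062  0.056 ]
TR [ 0.6953 -0.2512  0.056 ]
BR [ 0.4566 -0.2377  0.056 ]
staple [ 0.5802 -0.1103  0.047 ]
fig [0.4807 0.3891 0.02  ]
loupe [ 0.4389 -0.0007  0.01  ]
loupe2 [ 0.3966 -0.0178  0.01  ]
lidfree [ 0.6906 -0.3211  0.17  ]
lidfree2 [ 0.4616 -0.313   0.17  ]
sauc [0.6553 0.412  0.08  ]
hasp [ 0.5773 -0.3554  0.19  ]
blue [0.3398 0.2099 0.05  ]
teal [0.3658 0.0871 0.05  ]
wrist [[318.24664059   0.         318.7920171 ]
 [  0.         318.24664059 198.72296625]
 [  0.           0.           1.        ]] [ 0.25549176 -0.46533579  0.37380942] [[ 0.343 -0.939 -0.001]
 [-0.891 -0.325  0.317]
 [-0.298 -0.108 -0.948]]
[[ 0.94   0.341 -0.   ]
 [ 0.341 -0.94   0.   ]
 [ 0.    -0.    -1.   ]] [ 0.17892217 -0.49353511  0.23127721] 1.1
```

```bash
cat >> h.py <<'E'
def plan(wps,grip=100):
    """wps: (x,y,z,yaw_deg of tool x, nrows); tool kept pointing down. prints integer rows."""
    s=bot.sense();p=np.array(s['ee_pos']);M=R.from_quat(s['ee_rot']).as_matrix()
    print('at',p.round(4),'yaw',round(np.degrees(np.arctan2(M[1,0],M[0,0])),1),'t',round(s['clock'],2))
    out=[]
    for x,y,z,yaw,n in wps:
        c,q=np.cos(np.radians(yaw)),np.sin(np.radians(yaw))
        T=np.array([[c,q,0],[q,-c,0],[0,0,-1]]);T_p=np.array([x,y,z])
        for k in range(n,0,-1):
            d=np.round(M.T@(T_p-p)/k*1000,1);w=np.round(np.degrees(R.from_matrix(M.T@T).as_rotvec())/k,1)
            out.append([*d,*w,grip]);p=p+M@d/1000;M=M@R.from_rotvec(np.radians(w)).as_matrix()
    for i in range(0,len(out),10): print(len(out[i:i+10]),[float(v) for r in out[i:i+10] for v in r])
E
python3 - <<'E'
from h import *
plan([(.443,.155,.17,90,18)])
E
```

```text
at [ 0.1789 -0.4935  0.2313] yaw 19.9 t 1.1
10 [26.1, -28.9, 3.4, -0.0, -0.0, -3.9, 100.0, 28.0, -27.0, 3.4, -0.0, -0.0, -3.9, 100.0, 29.7, -25.1, 3.4, -0.0, -0.0, -3.9, 100.0, 31.4, -23.0, 3.4, -0.0, -0.0, -3.9, 100.0, 32.9, -20.8, 3.4, -0.0, -0.0, -3.9, 100.0, 34.2, -18.5, 3.4, -0.0, -0.0, -3.9, 100.0, 35.4, -16.1, 3.4, -0.0, -0.0, -3.9, 100.0, 36.4, -13.7, 3.4, -0.0, -0.0, -3.9, 100.0, 37.3, -11.2, 3.4, -0.0, -0.0, -3.9, 100.0, 37.9, -8.6, 3.4, -0.0, -0.0, -3.9, 100.0]
8 [38.4, -6.0, 3.4, -0.0, -0.0, -3.9, 100.0, 38.8, -3.4, 3.4, -0.0, -0.0, -3.9, 100.0, 38.9, -0.8, 3.4, -0.0, -0.0, -3.9, 100.0, 38.8, 1.9, 3.4, -0.0, -0.0, -3.9, 100.0, 38.6, 4.5, 3.4, -0.0, -0.0, -3.9, 100.0, 38.3, 7.1, 3.4, -0.0, -0.0, -3.9, 100.0, 37.7, 9.7, 3.5, -0.0, -0.0, -3.8, 100.0, 36.9, 12.3, 3.4, -0.0, -0.0, -3.9, 100.0]
```

Request:
move_arm(
  increments=[26,-29,3,0,0,-4,100,28,-27,3,0,0,-4,100,30,-25,3,0,0,-4,100,31,-23,3,0,0,-4,100,33,-21,3,0,0,-4,100,34,-18,3,0,0,-4,100,35,-16,3,0,0,-4,100,36,-14,4,0,0,-4,100,37,-11,4,0,0,-4,100,38,-9,4,0,0,-4,100],
)

```text
clock: 2.35
ee_pos: [0.3222, -0.1319, 0.1984]
ee_rot: [0.866, 0.5, 0.0, 0.0]
wrist_force: [1.2, 0.2, 0.3]
width: 0.0854
gripper_force: 0.0
```

Request:
move_arm(
  increments=[38,-6,4,0,0,-4,100,39,-3,4,0,0,-4,100,39,-1,4,0,0,-4,100,39,2,4,0,0,-4,100,39,5,4,0,0,-4,100,38,7,3,0,0,-4,100,38,10,3,0,0,-4,100,37,12,3,0,0,-2,100,0,0,0,0,0,0,100,0,0,0,0,0,0,100],
)

```text
clock: 3.6
ee_pos: [0.4326, 0.158, 0.1692]
ee_rot: [0.708, 0.707, -0.0, -0.0]
wrist_force: [0.5, -0.6, -0.6]
width: 0.0854
gripper_force: 0.0
```

Run:
```python
from h import *
c=cam('wrist');im=bot.camera('wrist');cv2.imwrite('pics/w1.png',im)
s=bot.sense();print(s['ee_pos'],s['clock'])
for m in bot.masks_of('wrist','cream_jug')[:3]:
    g=m['region'].astype(np.uint8);ct=max(cv2.findContours(g,0,1)[0],key=cv2.contourArea)
    print(m['rect'],m['confidence'],back('wrist',[cv2.minEnclosingCircle(ct)[0]],.052,c).round(4))
```

```text
[0.43264465 0.15765299 0.16937042] 3.65
[225.5, 222.0, 51.3, 74.9] 0.87 [[0.3681 0.093  0.052 ]]
[169.9, 95.3, 79.1, 63.2] 0.71 [[0.3438 0.2163 0.052 ]]
[304.0, 133.2, 54.4, 89.2] 0.67 [[0.4412 0.1721 0.052 ]]
```

View pics/w1.png

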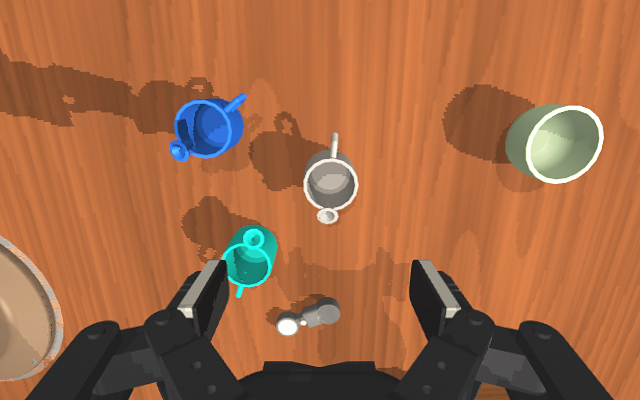

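The wrist view shows the grey jug's rim centred at about (330,184) with its handle tip at (335,137) and spout at (327,215). The cup rim is at about (565,144), and the teal and blue look-alikes are to the left.

Run:
```python
from h import *
print(back('wrist',[(330,184),(335,137),(327,215)],.052).round(4),back('wrist',[(565,144)],.05).round(4))
j=back('wrist',[(330,184)],.052)[0]
plan([(j[0],j[1],.09,87,5),(j[0],j[1],.025,87,6)])
```

```text
[[0.4423 0.1659 0.052 ]
 [0.4459 0.2054 0.052 ]
 [0.44   0.1377 0.052 ]] [[0.6382 0.2001 0.05  ]]
at [0.4327 0.1575 0.1695] yaw 89.9 t 3.7
10 [1.7, 1.9, 15.9, 0.0, 0.0, 0.6, 100.0, 1.7, 1.9, 15.9, 0.0, 0.0, 0.6, 100.0, 1.7, 1.9, 15.9, 0.0, 0.0, 0.6, 100.0, 1.8, 1.8, 15.9, 0.0, 0.0, 0.5, 100.0, 1.8, 1.9, 15.9, 0.0, 0.0, 0.6, 100.0, -0.0, -0.0, 10.8, 0.0, 0.0, -0.0, 100.0, -0.0, -0.0, 10.8, 0.0, 0.0, -0.0, 100.0, -0.0, -0.0, 10.8, 0.0, 0.0, -0.0, 100.0, -0.0, -0.0, 10.9, 0.0, 0.0, -0.0, 100.0, -0.0, -0.0, 10.8, 0.0, 0.0, -0.0, 100.0]
1 [-0.0, -0.0, 10.9, 0.0, 0.0, -0.0, 100.0]
```

Request:
move_arm(
  increments=[1,2,16,0,0,0.6,100,2,2,16,0,0,0.6,100,1,2,16,0,0,0.6,100,2,2,16,0,0,0.6,100,1,2,16,0,0,0.6,100,0,0,13,0,0,0,100,0,0,13,0,0,0,100,0,0,13,0,0,0,100,0,0,13,0,0,0,100,0,0,13,0,0,0,100],
)

```text
clock: 4.95
ee_pos: [0.4432, 0.1651, 0.0235]
ee_rot: [0.726, 0.688, 0.0, 0.0]
wrist_force: [-0.3, 0.1, -0.1]
width: 0.0852
gripper_force: 0.0
```

Request:
move_arm(
  increments=[0,0,0,0,0,0,100,0,0,0,0,0,0,60,0,0,0,0,0,0,50,0,0,0,0,0,0,50,0,0,0,0,0,0,40,0,0,0,0,0,0,40,0,0,0,0,0,0,30,0,0,0,0,0,0,30],
  newtons=30,
)

```text
clock: 5.95
ee_pos: [0.4435, 0.1652, 0.0251]
ee_rot: [0.726, 0.688, 0.001, 0.0]
wrist_force: [-1.9, -0.3, 5.2]
width: 0.0472
gripper_force: 30.9
```

Run:
```python
from h import *
plan([(.443,.165,.085,87,4),(.42,.10,.16,87,4),(.40,-.17,.19,87,8),(.4,-.17,.19,87,1)],30)
```

```text
at [0.4435 0.1652 0.0251] yaw 86.9 t 5.95
10 [-0.1, -0.1, -15.0, 0.0, -0.0, -0.0, 30.0, -0.0, -0.1, -15.0, 0.0, -0.0, -0.0, 30.0, -0.1, -0.1, -14.9, 0.0, -0.0, -0.0, 30.0, -0.0, -0.2, -15.0, 0.1, -0.0, -0.1, 30.0, -16.5, -4.9, -18.7, -0.0, -0.0, 0.0, 30.0, -16.5, -4.9, -18.8, -0.0, -0.0, 0.0, 30.0, -16.5, -4.9, -18.7, -0.0, -0.0, 0.0, 30.0, -16.6, -4.9, -18.8, -0.0, -0.0, 0.0, 30.0, -33.8, -0.8, -3.8, -0.0, -0.0, 0.0, 30.0, -33.8, -0.7, -3.8, -0.0, -0.0, 0.0, 30.0]
7 [-33.8, -0.8, -3.8, -0.0, -0.0, 0.0, 30.0, -33.9, -0.7, -3.7, -0.0, -0.0, 0.0, 30.0, -33.8, -0.8, -3.8, -0.0, -0.0, 0.0, 30.0, -33.9, -0.7, -3.7, -0.0, -0.0, 0.0, 30.0, -33.8, -0.8, -3.8, -0.0, -0.0, 0.0, 30.0, -33.9, -0.7, -3.7, -0.0, -0.0, 0.0, 30.0, 0.0, -0.0, -0.0, -0.0, -0.0, 0.0, 30.0]
```

Request:
move_arm(
  increments=[0,0,-10,0,0,0,30,0,0,-16,0,0,0,30,0,0,-17,0,0,0,30,0,0,-17,0,0,0,30,-16,-5,-19,0,0,0,30,-16,-5,-19,0,0,0,30,-17,-5,-19,0,0,0,30,-17,-5,-19,0,0,0,30,-34,-1,-4,0,0,0,30,-34,-1,-4,0,0,0,30],
)

```text
clock: 7.2
ee_pos: [0.4141, 0.0317, 0.1698]
ee_rot: [0.726, 0.688, 0.001, 0.001]
wrist_force: [0.3, -0.9, -1.6]
width: 0.0473
gripper_force: 31.4
```

Request:
move_arm(
  increments=[-34,-1,-4,0,0,0,30,-34,-1,-4,0,0,0,30,-34,-1,-4,0,0,0,30,-34,-1,-4,0,0,0,30,-34,-1,-4,0,0,0,30,-34,-1,-4,0,0,0,30,0,0,0,0,0,0,30,0,0,0,0,0,0,30],
)

```text
clock: 8.2
ee_pos: [0.397, -0.1707, 0.1928]
ee_rot: [0.726, 0.688, 0.0, 0.0]
wrist_force: [-0.6, 0.3, -1.4]
width: 0.0469
gripper_force: 31.4
```

Run:
```python
from h import *
im=bot.camera('wrist');cv2.imwrite('pics/w2.png',im)
s=bot.sense();print(s['ee_pos'],s['clock'],s['width'],s['wrist_force'])
```

```text
[ 0.39703008 -0.17038253  0.19260604] 8.25 0.047233234007150654 [ 0.1879183  -0.29380598 -1.24573738]
```

View pics/w2.png

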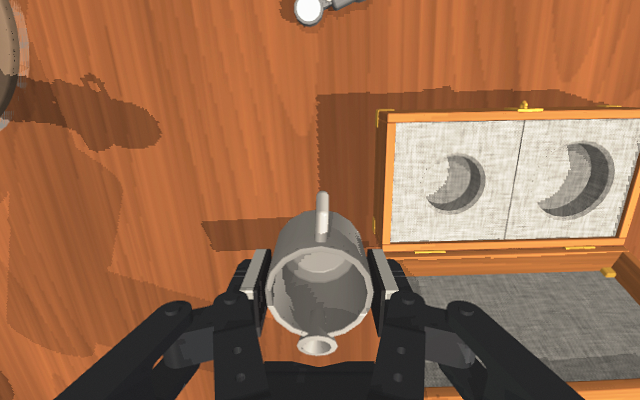

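The jug hangs upright in the grip. The small well's rim is centred at about (455,184) and the big one at about (575,180). The staple is at (526,104), and the left case corners are at (378,112) and (382,250).

Run:
```python
from h import *
w=back('wrist',[(455,184),(425,185),(485,183),(575,180),(538,188),(615,178),(523,122),(505,240)],.052);print(w.round(4))
print(back('wrist',[(526,101)],.047).round(4),back('wrist',[(380,112),(383,248)],.056).round(4))
# jug axis check: rim centre in image -> tcp relative
print(back('wrist',[(320,293)],.193+.027).round(4))
plan([(.522,-.1775,.15,87,6),(.522,-.1775,.085,87,5)],30)
```

```text
[[ 0.5234 -0.1749  0.052 ]
 [ 0.4955 -0.1744  0.052 ]
 [ 0.5515 -0.1753  0.052 ]
 [ 0.6369 -0.1766  0.052 ]
 [ 0.6026 -0.1827  0.052 ]
 [ 0.6756 -0.1766  0.052 ]
 [ 0.5792 -0.121   0.052 ]
 [ 0.5784 -0.2353  0.052 ]]
[[ 0.5825 -0.1035  0.047 ]] [[ 0.4524 -0.1065  0.056 ]
 [ 0.4565 -0.2353  0.056 ]]
[[ 0.3976 -0.169   0.22  ]]
at [ 0.397  -0.1704  0.1926] yaw 87.0 t 8.25
10 [-0.1, 20.9, 7.1, 0.0, -0.0, -0.0, 30.0, -0.1, 20.9, 7.1, 0.0, -0.0, -0.0, 30.0, -0.1, 20.8, 7.1, 0.0, -0.0, -0.0, 30.0, -0.1, 20.9, 7.1, 0.0, -0.0, -0.0, 30.0, -0.0, 20.8, 7.1, 0.0, -0.0, -0.0, 30.0, -0.1, 20.9, 7.1, 0.0, -0.0, -0.0, 30.0, 0.0, -0.0, 13.0, 0.0, -0.0, -0.0, 30.0, 0.0, -0.0, 13.0, 0.0, -0.0, -0.0, 30.0, 0.0, -0.0, 13.0, 0.0, -0.0, -0.0, 30.0, 0.0, -0.0, 13.0, 0.0, -0.0, -0.0, 30.0]
1 [0.0, -0.0, 13.0, 0.0, -0.0, -0.0, 30.0]
```

Request:
move_arm(
  increments=[0,21,7,0,0,0,30,0,21,7,0,0,0,30,0,21,7,0,0,0,30,0,21,7,0,0,0,30,0,21,7,0,0,0,30,0,21,7,0,0,0,30,0,0,20,0,0,0,30,0,0,20,0,0,0,30,0,0,20,0,0,0,30,0,0,0,0,0,0,30],
)

```text
clock: 9.5
ee_pos: [0.5218, -0.1762, 0.0889]
ee_rot: [0.725, 0.689, -0.001, -0.002]
wrist_force: [-0.5, 0.6, -1.5]
width: 0.047
gripper_force: 31.5
```

Run:
```python
from h import *
im=bot.camera('wrist');s=bot.sense();print(s['ee_pos'],s['wrist_force'],s['clock'])
a=cv2.resize(im[100:400,200:640],None,fx=1.3,fy=1.3)
b=bot.camera('scene')[200:360,100:300];b=cv2.resize(b,None,fx=1.1,fy=1.1)
c=np.zeros((a.shape[0]+b.shape[0],a.shape[1],3),np.uint8);c[:a.shape[0]]=a;c[a.shape[0]:,:b.shape[1]]=b
cv2.imwrite('pics/w3.png',c);print(c.shape)
```

```text
[ 0.52254557 -0.17658239  0.09006204] [ 0.19083954  0.44485379 -1.83362436] 9.55
(566, 572, 3)
```

View pics/w3.png

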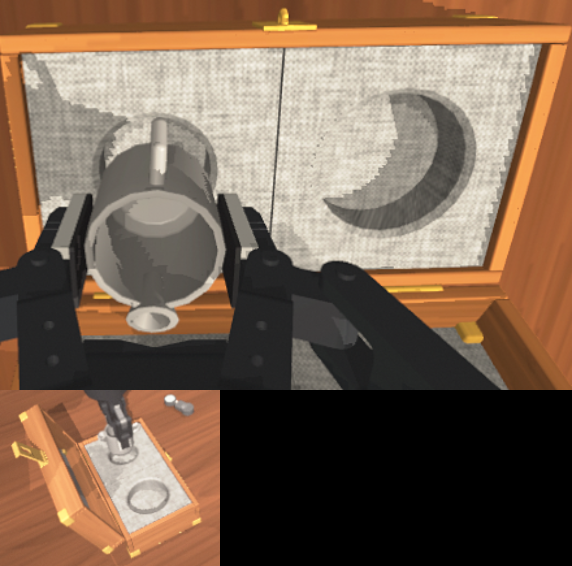

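The jug is just above its well. In the crop the well's rim spans x = 94 to 217 with its top at y ≈ 112. The big well has its right edge at 476, top at 88 and bottom at 230.

Run:
```python
from h import *
t=np.linspace(0,2*np.pi,200)
def ext(c,r):
    P=np.c_[c[0]+r*np.cos(t),c[1]+r*np.sin(t),np.full(200,.052)];q=(proj('wrist',P)-[200,100])*1.3;return q.min(0)[0],q.max(0)[0],q.min(0)[1],q.max(0)[1]
print('small L R T',ext((.523,-.1765),.027));print('big R T B',ext((.637,-.179),.036))
print('d/mm',np.diff(proj('wrist',[(.523,-.1765,.052),(.524,-.1765,.052),(.523,-.1755,.052)]),axis=0)*1.3)
print(bot.sense()['ee_pos'])
```

```text
small L R T (np.float64(97.59270822025793), np.float64(210.53247316339193), np.float64(115.95300340407172), np.float64(219.5509193707467))
big R T B (np.float64(316.6784475387908), np.float64(466.58191658547446), np.float64(90.13722831068182), np.float64(228.72529515232688))
d/mm [[ 2.08812389 -0.09681278]
 [-2.1943755  -1.8194726 ]]
[ 0.52313417 -0.17697687  0.09087016]
```

Request:
move_arm(
  increments=[0,1,6,0,0,0,30,0,0,6,0,0,0,30,0,0,6,0,0,0,30,0,0,6,0,0,0,30,0,0,6,0,0,0,30,0,0,4,0,0,0,30,0,0,0,0,0,0,30],
)

```text
clock: 10.48
ee_pos: [0.5237, -0.1777, 0.0559]
ee_rot: [0.726, 0.688, -0.0, -0.0]
wrist_force: [-0.1, -1.4, -0.8]
width: 0.0468
gripper_force: 31.5
```

Request:
move_arm(
  increments=[0,0,2,0,0,0,30,0,0,1,0,0,0,30,0,0,0,0,0,0,30],
)

```text
clock: 10.85
ee_pos: [0.5239, -0.1778, 0.0533]
ee_rot: [0.726, 0.688, 0.0, 0.0]
wrist_force: [1.4, -0.0, -2.3]
width: 0.047
gripper_force: 31.5
```

Request:
move_arm(
  increments=[0,0,1.5,0,0,0,30,0,0,0,0,0,0,50,0,0,0,0,0,0,60,0,0,0,0,0,0,70,0,0,0,0,0,0,85,0,0,0,0,0,0,85,0,0,-15,0,0,0,85,0,0,-20,0,0,0,85,0,0,-30,0,0,0,100,0,0,-30,0,0,0,100],
)

```text
clock: 12.1
ee_pos: [0.524, -0.1778, 0.1488]
ee_rot: [0.726, 0.688, 0.0, 0.0]
wrist_force: [0.3, -0.3, 0.1]
width: 0.0854
gripper_force: 0.0
```

Run:
```python
from h import *
plan([(.60,.02,.17,100,6),(.637,.192,.16,100,6)],100)
```

```text
at [ 0.524  -0.1778  0.1488] yaw 86.9 t 12.1
10 [33.6, 10.9, -3.5, 0.0, 0.0, -2.2, 100.0, 33.2, 12.2, -3.5, 0.0, 0.0, -2.2, 100.0, 32.6, 13.4, -3.6, 0.0, 0.0, -2.2, 100.0, 32.1, 14.7, -3.5, 0.0, 0.0, -2.2, 100.0, 31.6, 15.9, -3.6, 0.0, 0.0, -2.1, 100.0, 30.9, 17.0, -3.5, 0.0, 0.0, -2.2, 100.0, 27.2, 11.1, 1.7, 0.0, 0.0, 0.0, 100.0, 27.1, 11.1, 1.7, 0.0, 0.0, 0.0, 100.0, 27.2, 11.0, 1.6, 0.0, 0.0, 0.0, 100.0, 27.1, 11.1, 1.7, 0.0, 0.0, 0.0, 100.0]
2 [27.2, 11.0, 1.6, 0.0, 0.0, 0.0, 100.0, 27.1, 11.1, 1.7, 0.0, 0.0, 0.0, 100.0]
```

Request:
move_arm(
  increments=[33,13,-3,0,0,0,100,33,13,-3,0,0,0,100,33,13,-3,0,0,0,100,33,12,-3,0,0,0,100,33,10,-3,0,0,0,100,33,8,0,0,0,0,100,33,6,2,0,0,0,100,33,6,2,0,0,0,100,33,5,2,0,0,0,100,33,5,2,0,0,0,100],
)

```text
clock: 13.35
ee_pos: [0.6328, 0.148, 0.155]
ee_rot: [0.726, 0.688, 0.0, 0.0]
wrist_force: [-0.1, -1.3, -1.0]
width: 0.0855
gripper_force: 0.0
```

Request:
move_arm(
  increments=[30,1,0,0,0,0,100,0,0,0,0,0,0,100,0,0,0,0,0,0,100],
)

```text
clock: 13.72
ee_pos: [0.6351, 0.1764, 0.1544]
ee_rot: [0.726, 0.688, 0.0, 0.0]
wrist_force: [-0.4, 0.1, 0.4]
width: 0.0851
gripper_force: 0.0
```

Run:
```python
from h import *
c=cam('wrist');im=bot.camera('wrist')
for m in bot.masks_of('wrist','teacup')[:2]:
    L,T,W,H=m['rect'];print(m['rect'],m['confidence'])
hsv=cv2.cvtColor(im,cv2.COLOR_BGR2HSV)
cv2.imwrite('pics/w4.png',cv2.resize(im[int(T-15):int(T+H+15),int(L-15):int(L+W+15)],None,fx=3,fy=3));print(T-15,L-15)
# predicted rim of a cup at the current guess
t=np.linspace(0,6.28,200)
q=proj('wrist',np.c_[.6376+.033*np.cos(t),.1985+.033*np.sin(t),np.full(200,.05)],c);print('rim pred',q.min(0),q.max(0))
print(bot.sense()['ee_pos'])
# scene check on the jug
for m in bot.search_frame('wrist','teacup')[:1]: print(m)
```

```text
[280.9, 128.8, 84.3, 80.3] 0.84
113.80000000000001 265.9
rim pred [278.93330603 129.73771474] [361.9155028  210.70679204]
[0.63509976 0.1758686  0.1543044 ]
{'rect': [276.5, 126.3, 88.1, 80.0], 'confidence': 0.63}
```

View pics/w4.png

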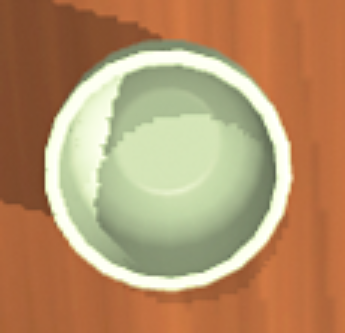

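The cup's rim is at x 280–362, y 130–210.5, which matches the prediction. The cup is therefore at (0.638, 0.1985).

Request:
move_arm(
  increments=[8,1,10,0,0,0,100,8,1,12,0,0,0,100,7,0,12,0,0,0,100,0,0,13,0,0,0,100,0,0,14,0,0,0,100,0,0,14,0,0,0,100,0,0,14,0,0,0,100,0,0,14,0,0,0,100,0,0,12,0,0,0,100,0,0,12,0,0,0,100],
)

```text
clock: 15.12
ee_pos: [0.6384, 0.1997, 0.0261]
ee_rot: [0.726, 0.688, 0.0, 0.0]
wrist_force: [0.2, -0.2, -0.2]
width: 0.0853
gripper_force: 0.0
```

Request:
move_arm(
  increments=[0,0,0,0,0,0,100,0,0,0,0,0,0,80,0,0,0,0,0,0,75,0,0,0,0,0,0,70,0,0,0,0,0,0,60,0,0,0,0,0,0,60,0,0,0,0,0,0,60],
  newtons=30,
)

```text
clock: 16.0
ee_pos: [0.6385, 0.1998, 0.0277]
ee_rot: [0.726, 0.688, 0.0, 0.0]
wrist_force: [-1.9, 0.5, 5.7]
width: 0.0633
gripper_force: 33.1
```

Request:
move_arm(
  increments=[0,0,-5,0,0,0,60,0,0,-8,0,0,0,60,0,0,-12,0,0,0,60,0,0,0,0,0,0,60],
)

```text
clock: 16.5
ee_pos: [0.6393, 0.1999, 0.0535]
ee_rot: [0.726, 0.688, 0.001, 0.001]
wrist_force: [-0.1, 0.9, -2.3]
width: 0.0632
gripper_force: 33.3
```

Run:
```python
from h import *
im=bot.camera('wrist');cv2.imwrite('pics/w5.png',im[150:400,150:500])
s=bot.sense();print(s['ee_pos'],s['width'],s['gripper_force'],s['wrist_force'])
plan([(.638,.17,.13,87,5),(.6385,-.1785,.13,87,11),(.6385,-.1785,.09,87,3)],60)
```

```text
[0.63890316 0.19980072 0.05269052] 0.0628936857864049 33.28876882021177 [-0.56313645  0.21287597 -0.99591139]
at [0.6389 0.1998 0.0527] yaw 86.9 t 16.55
10 [-6.0, 0.2, -15.5, 0.0, -0.0, -0.0, 60.0, -5.9, 0.2, -15.5, 0.0, -0.0, -0.0, 60.0, -6.0, 0.1, -15.4, 0.0, -0.0, -0.0, 60.0, -5.9, 0.2, -15.5, 0.0, -0.0, -0.0, 60.0, -6.0, 0.1, -15.4, 0.1, -0.0, -0.1, 60.0, -31.6, 1.7, -0.0, -0.0, -0.0, 0.0, 60.0, -31.6, 1.7, -0.0, -0.0, -0.0, 0.0, 60.0, -31.6, 1.7, -0.0, -0.0, -0.0, 0.0, 60.0, -31.6, 1.7, -0.0, -0.0, -0.0, 0.0, 60.0, -31.7, 1.7, -0.0, -0.0, -0.0, 0.0, 60.0]
9 [-31.6, 1.7, -0.0, -0.0, -0.0, 0.0, 60.0, -31.7, 1.7, -0.0, -0.0, -0.0, 0.0, 60.0, -31.6, 1.7, -0.1, -0.0, -0.0, 0.0, 60.0, -31.7, 1.7, -0.0, -0.0, -0.0, 0.0, 60.0, -31.6, 1.7, -0.1, -0.0, -0.0, 0.0, 60.0, -31.7, 1.6, -0.0, -0.0, -0.0, 0.0, 60.0, 0.0, 0.0, 13.3, -0.0, -0.0, 0.0, 60.0, 0.0, 0.0, 13.3, -0.0, -0.0, 0.0, 60.0, 0.0, 0.0, 13.4, -0.0, -0.0, 0.0, 60.0]
```

View pics/w5.png

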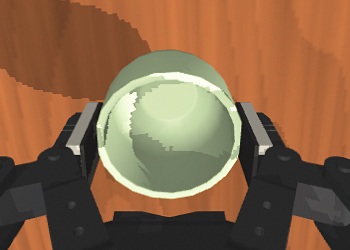

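The cup is held upright and centred between the pads.

Request:
move_arm(
  increments=[-6,0,-16,0,0,0,60,-6,0,-16,0,0,0,60,-6,0,-16,0,0,0,60,-6,0,-15,0,0,0,60,-6,0,-15,0,0,0,60,-32,2,0,0,0,0,60,-32,2,0,0,0,0,60,-32,1,0,0,0,0,60,-32,2,0,0,0,0,60,-32,1,0,0,0,0,60],
)

```text
clock: 17.8
ee_pos: [0.636, 0.0082, 0.1304]
ee_rot: [0.726, 0.688, 0.0, 0.0]
wrist_force: [0.2, 0.0, -1.4]
width: 0.0632
gripper_force: 33.5
```

Request:
move_arm(
  increments=[-32,2,0,0,0,0,60,-32,2,0,0,0,0,60,-32,2,0,0,0,0,60,-32,1,0,0,0,0,60,-31,2,0,0,0,0,60,-29,1,0,0,0,0,60,0,0,10,0,0,0,60,0,0,15,0,0,0,60,0,0,12,0,0,0,60,0,0,0,0,0,0,60],
)

```text
clock: 19.05
ee_pos: [0.6351, -0.1776, 0.091]
ee_rot: [0.725, 0.688, -0.001, -0.001]
wrist_force: [-0.0, 0.9, -0.9]
width: 0.063
gripper_force: 33.4
```

Run:
```python
from h import *
c=cam('wrist');im=bot.camera('wrist')
cv2.imwrite('pics/w6.png',cv2.resize(im[100:400,100:500],None,fx=2,fy=2))
s=bot.sense();print(s['ee_pos'],s['width'],s['wrist_force'],s['clock'])
t=np.linspace(0,6.28,200)
for p,r,z in (((.6385,-.1785),.036,.052),((.5245,-.1765),.024,.08)):
    q=(proj('wrist',np.c_[p[0]+r*np.cos(t),p[1]+r*np.sin(t),np.full(200,z)],c)-[100,100])*2;print('pred',q.min(0),q.max(0))
```

```text
[ 0.63554564 -0.17785759  0.09192887] 0.06315540594422574 [ 0.34844005  0.17199299 -1.14371928] 19.1
pred [333.59448117 152.90780681] [564.81422189 364.82478975]
pred [-50.50930278 237.66703888] [123.38622719 392.62990242]
```

View pics/w6.png

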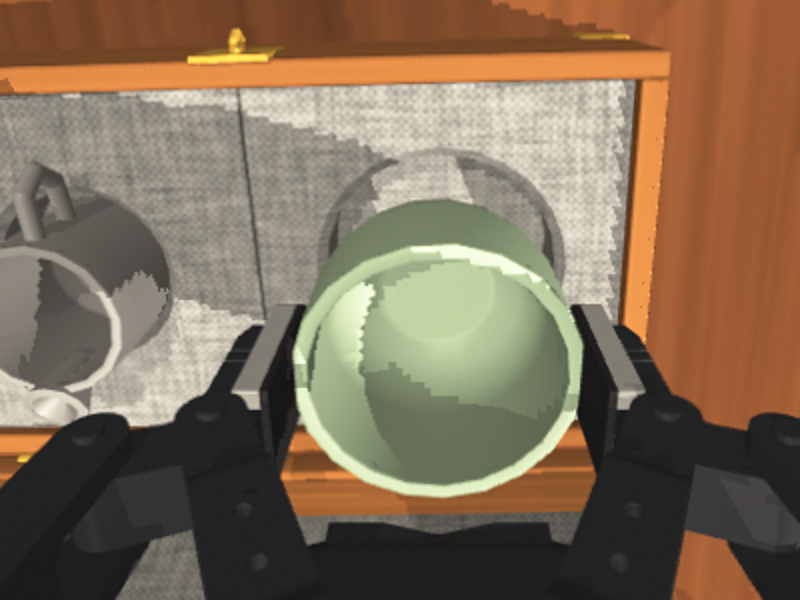

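The jug stands properly in its well. The big well's rim spans columns 318–564 with its top at 149, and the cup rim's centre is at column 438. That needs only about +1 mm in x.

Request:
move_arm(
  increments=[0,1,6,0,0,0,60,-0.5,0,6,0,0,0,60,0,0,6,0,0,0,60,0,0,6,0,0,0,60,0,0,6,0,0,0,60,0,0,3,0,0,0,60,0,0,0,0,0,0,60],
)

```text
clock: 19.98
ee_pos: [0.6368, -0.1793, 0.0595]
ee_rot: [0.726, 0.688, -0.0, -0.0]
wrist_force: [0.3, -0.3, -1.2]
width: 0.0633
gripper_force: 33.5
```

In the well, with no contact force. I'll go down the last 4 mm, release and rise.

Request:
move_arm(
  increments=[0,0,2,0,0,0,60,0,0,2,0,0,0,60,0,0,0.5,0,0,0,60,0,0,0,0,0,0,60],
)

```text
clock: 20.48
ee_pos: [0.6371, -0.1794, 0.0558]
ee_rot: [0.726, 0.688, 0.0, 0.0]
wrist_force: [-1.1, 0.1, 2.7]
width: 0.0631
gripper_force: 33.8
```

Request:
move_arm(
  increments=[0,0,0,0,0,0,78,0,0,0,0,0,0,85,0,0,0,0,0,0,92,0,0,0,0,0,0,92,0,0,-10,0,0,0,92,0,0,-20,0,0,0,92,0,0,-35,0,0,0,92,0,0,-50,0,0,0,50,0,0,-50,0,0,0,0,0,0,-20,0,0,0,0],
)

```text
clock: 21.72
ee_pos: [0.6378, -0.1796, 0.2451]
ee_rot: [0.726, 0.688, 0.002, 0.003]
wrist_force: [0.9, -0.0, 0.2]
width: 0.0239
gripper_force: 0.0
```

Run:
```python
from h import *
c=cam('wrist');im=bot.camera('wrist');cv2.imwrite('pics/w7.png',im);tp=bot.camera('top');cv2.imwrite('pics/t7.png',tp)
s=bot.sense();print(s['ee_pos'],s['clock'])
t=np.linspace(0,6.28,200)
for n in ('teacup','cream_jug','hasp'):
    print(n,[(np.round(m['rect']).tolist(),round(m['confidence'],2)) for m in bot.search_frame('wrist',n)[:2]])
for p,r,z in (((.6368,-.179),.033,.078),((.524,-.177),.024,.08)):
    q=proj('wrist',np.c_[p[0]+r*np.cos(t),p[1]+r*np.sin(t),np.full(200,z)],c);print('pred',q.min(0),q.max(0))
```

```text
[ 0.63808908 -0.17962304  0.24427467] 21.825
teacup [([286.0, 143.0, 66.0, 65.0], 0.69)]
cream_jug [([185.0, 137.0, 51.0, 78.0], 0.95), ([102.0, 102.0, 287.0, 266.0], 0.42)]
hasp []
pred [283.83591743 145.02342101] [349.59233354 208.76008064]
pred [180.37200805 158.74153994] [228.29194448 204.90096559]
```

View pics/w7.png

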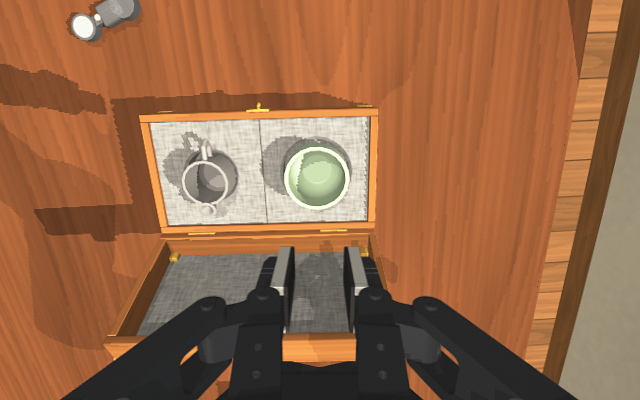

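Both pieces are seated, with the cup at (317,177) and the jug at (206,183). Next is the lid, pushed from behind with closed fingers at x ≈ 0.50, clear of the hasp.

Run:
```python
from h import *
W=[(.52,-.37,.25,88,7),(.50,-.37,.148,88,4),(.50,-.325,.15,88,3)]
for th in (1.7,1.57,1.45,1.3,1.15,1.0,.87,.74,.62,.5,.4,.3,.2,.13,.06,0,-.03):
    W.append((.50,-.2425+.11*np.cos(th)-.036*np.sin(th)-.011,.056+.11*np.sin(th)+.036*np.cos(th),88,1))
plan(W,0)
```

```text
at [ 0.6367 -0.1792  0.2392] yaw 86.9 t 21.98
10 [-28.1, -15.2, -1.5, -0.0, -0.0, -0.2, 0.0, -28.1, -15.3, -1.5, -0.0, -0.0, -0.1, 0.0, -28.0, -15.3, -1.5, -0.0, -0.0, -0.2, 0.0, -28.0, -15.4, -1.5, -0.0, -0.0, -0.1, 0.0, -27.9, -15.5, -1.6, -0.0, -0.0, -0.2, 0.0, -27.9, -15.6, -1.5, -0.0, -0.0, -0.1, 0.0, -27.8, -15.6, -1.6, -0.1, -0.0, -0.2, 0.0, -0.2, -5.0, 25.5, 0.0, -0.0, 0.0, 0.0, -0.2, -5.0, 25.5, 0.0, -0.0, 0.0, 0.0, -0.2, -5.0, 25.5, 0.0, -0.0, 0.0, 0.0]
10 [-0.2, -5.0, 25.5, 0.0, -0.0, 0.0, 0.0, 15.0, -0.5, -0.7, 0.0, -0.0, 0.0, 0.0, 15.0, -0.5, -0.6, 0.0, -0.0, 0.0, 0.0, 15.0, -0.6, -0.7, 0.0, -0.0, 0.0, 0.0, 21.6, -0.7, -10.4, 0.0, -0.0, 0.0, 0.0, 14.0, -0.5, -5.6, 0.0, -0.0, 0.0, 0.0, 13.4, -0.5, -3.5, 0.0, -0.0, 0.0, 0.0, 17.2, -0.6, -2.1, 0.0, -0.0, 0.0, 0.0, 17.3, -0.6, 0.5, 0.0, -0.0, 0.0, 0.0, 17.1, -0.6, 3.1, 0.0, -0.0, 0.0, 0.0]
10 [14.3, -0.4, 4.8, 0.0, -0.0, 0.0, 0.0, 13.5, -0.5, 6.5, 0.0, -0.0, 0.0, 0.0, 11.6, -0.4, 7.5, 0.0, -0.0, 0.0, 0.0, 10.7, -0.4, 8.9, 0.0, -0.0, 0.0, 0.0, 8.0, -0.3, 8.4, 0.0, -0.0, 0.0, 0.0, 7.1, -0.2, 9.1, 0.0, -0.0, 0.0, 0.0, 6.2, -0.2, 9.7, 0.0, -0.0, 0.0, 0.0, 3.8, -0.2, 7.2, 0.0, -0.0, 0.0, 0.0, 3.2, -0.1, 7.4, 0.0, -0.0, 0.0, 0.0, 2.4, -0.1, 6.6, 0.0, -0.0, 0.0, 0.0]
1 [1.0, -0.0, 3.3, 0.0, -0.0, 0.0, 0.0]
```

Request:
move_arm(
  increments=[-24,-15,-5,0,0,0,0,-28,-15,-5,0,0,0,0,-28,-16,0,0,0,0,0,-28,-16,0,0,0,0,0,-28,-16,0,0,0,0,0,-28,-16,0,0,0,0,0,-28,-15,0,0,0,0,0,0,-10,20,0,0,0,0,0,-5,30,0,0,0,0,0,-5,30,0,0,0,0],
)

```text
clock: 23.22
ee_pos: [0.4968, -0.3638, 0.1677]
ee_rot: [0.726, 0.688, -0.0, -0.001]
wrist_force: [0.1, -0.6, -0.8]
width: -0.0002
gripper_force: 0.0
```

Request:
move_arm(
  increments=[0,0,20,0,0,0,0,10,0,5,0,0,0,0,10,0,0,0,0,0,0,10,0,0,0,0,0,0],
)

```text
clock: 23.72
ee_pos: [0.4999, -0.3334, 0.1461]
ee_rot: [0.726, 0.688, 0.0, 0.001]
wrist_force: [0.6, 0.2, 1.1]
width: 0.0001
gripper_force: 0.0
```

Request:
move_arm(
  increments=[12,0,-2,0,0,0,0,12,0,-6,0,0,0,0,12,0,-7,0,0,0,0,10,0,-5,0,0,0,0,12,0,-3,0,0,0,0,14,0,-2,0,0,0,0],
)

```text
clock: 24.48
ee_pos: [0.5031, -0.2621, 0.171]
ee_rot: [0.726, 0.688, -0.001, 0.001]
wrist_force: [-2.8, -3.8, 0.3]
width: 0.0003
gripper_force: 2.0
```

Run:
```python
from h import *
s=bot.sense();print(s['ee_pos'],s['wrist_force'],s['moment'],s['clock'])
bot.camera('scene');bot.camera('top')
for n in ('scene','top'):print([(m['rect'],m['confidence']) for m in bot.search_frame(n,'lid')[:2]])
```

```text
[ 0.50310417 -0.2621494   0.1709788 ] [-2.83629238 -3.76457834  0.26683034] [-0.90127912  0.64638413  0.06872842] 24.475
[([149.1, 200.0, 72.1, 144.1], 0.88)]
[([459.7, 103.4, 29.1, 112.8], 0.96)]
```

Request:
move_arm(
  increments=[10,0,0,0,0,0,0,11,0,0,0,0,0,0,12,0,2,0,0,0,0,12,0,3,0,0,0,0,13,0,6,0,0,0,0,12,0,7,0,0,0,0,11,0,8,0,0,0,0,10,0,9,0,0,0,0,7,0,8,0,0,0,0],
)

```text
clock: 25.8
ee_pos: [0.5087, -0.1632, 0.1266]
ee_rot: [0.726, 0.688, 0.0, -0.0]
wrist_force: [-1.6, 1.7, 4.2]
width: -0.0003
gripper_force: 1.8
```

Request:
move_arm(
  increments=[6,0,7,0,0,0,0,5,0,8,0,0,0,0,4,0,7,0,0,0,0,3,0,6,0,0,0,0,2,0,5,0,0,0,0,0,0,3,0,0,0,0,0,0,0,0,0,0,0],
)

```text
clock: 26.68
ee_pos: [0.5096, -0.1441, 0.092]
ee_rot: [0.726, 0.688, 0.0, -0.0]
wrist_force: [-4.0, 2.7, 8.0]
width: 0.0
gripper_force: 3.9
```

Request:
move_arm(
  increments=[0,0,3,0,0,0,0,0,0,2,0,0,0,0,0,0,0,0,0,0,0],
)

```text
clock: 27.05
ee_pos: [0.5098, -0.1442, 0.0917]
ee_rot: [0.726, 0.688, 0.001, 0.001]
wrist_force: [-15.8, 6.9, 39.8]
width: 0.0003
gripper_force: 19.9
```

Shut: the force rose with no further motion. I'll lift and look at the hasp.

Request:
move_arm(
  increments=[0,0,-8,0,0,0,0,0,0,-30,0,0,0,0,0,20,-40,0,0,0,0,10,25,-40,0,0,0,0,10,25,-10,0,0,0,0,20,0,0,0,0,0,0,0,0,0,0,0,0,0,0,0,0,0,0,0,0],
)

```text
clock: 28.05
ee_pos: [0.5808, -0.1082, 0.2135]
ee_rot: [0.726, 0.688, -0.001, -0.001]
wrist_force: [-0.0, 0.4, 0.3]
width: -0.0003
gripper_force: 0.0
```

Run:
```python
from h import *
c=cam('wrist');im=bot.camera('wrist')
s=bot.sense();print(s['ee_pos'],s['clock'],s['wrist_force'])
for n in ('hasp','lid','case'):print(n,[(np.round(m['rect']).tolist(),round(m['confidence'],2)) for m in bot.search_frame('wrist',n)[:2]])
a=im[60:360,170:520];b=cv2.resize(bot.camera('scene')[190:360,90:310],None,fx=1.5,fy=1.5)
o=np.zeros((300,350+b.shape[1],3),np.uint8);o[:,:350]=a;o[:b.shape[0],350:]=b;cv2.imwrite('pics/w8.png',o)
for phi in (2.4,2.0,1.57):
    P=[(.5815+dx,-.109+.046*np.sin(phi),.08-.046*np.cos(phi)) for dx in(-.014,.014)]
    print(phi,proj('wrist',P,c).round(0).tolist(),'crop',(proj('wrist',P,c)-[170,60]).round().tolist())
```

```text
[ 0.58089601 -0.10837863  0.21376229] 28.1 [-0.78872362 -0.68383079  0.11340689]
hasp [([301.0, 135.0, 36.0, 58.0], 0.8)]
lid [([180.0, 137.0, 281.0, 179.0], 0.7)]
case [([179.0, 140.0, 279.0, 180.0], 0.6)]
2.4 [[300.0, 164.0], [336.0, 162.0]] crop [[130.0, 104.0], [166.0, 102.0]]
2.0 [[300.0, 147.0], [335.0, 145.0]] crop [[130.0, 87.0], [165.0, 85.0]]
1.57 [[301.0, 139.0], [333.0, 137.0]] crop [[131.0, 79.0], [163.0, 77.0]]
```

View pics/w8.png

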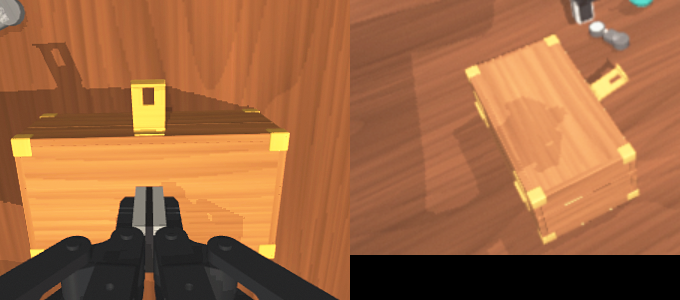

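The lid is shut and the hasp stands out from the case. Its columns, 301–337 in the full picture, put it at x ≈ 0.581. I'll press the lip down first, then push it in.

Request:
move_arm(
  increments=[20,-1,20,0,0,0,0,20,-1,30,0,0,0,0,0,0,33,0,0,0,0,0,0,12,0,0,0,0,0,0,12,0,0,0,0,0,0,12,0,0,0,0,0,0,12,0,0,0,0,0,0,12,0,0,0,0,0,0,12,0,0,0,0,0,0,10,0,0,0,0],
)

```text
clock: 29.55
ee_pos: [0.5818, -0.0685, 0.0486]
ee_rot: [0.726, 0.688, -0.0, 0.0]
wrist_force: [-0.1, -2.2, 1.8]
width: -0.0002
gripper_force: 1.2
```

Request:
move_arm(
  increments=[9,0,-1,0,0,0,0,9,0,0,0,0,0,0,0,0,6,0,0,0,0,0,0,6,0,0,0,0,-8,0,0,0,0,0,0,-8,0,1,0,0,0,0,-8,1,1,0,0,0,0,-6,1,2,0,0,0,0,-5,0,2,0,0,0,0],
)

```text
clock: 30.68
ee_pos: [0.5831, -0.086, 0.0323]
ee_rot: [0.726, 0.688, 0.0, 0.0]
wrist_force: [-0.1, 0.4, 0.2]
width: -0.0002
gripper_force: 0.2
```

Request:
move_arm(
  increments=[-2,0,1,0,0,0,0,-2,0,1,0,0,0,0,-1,0,0,0,0,0,0,0,0,0,0,0,0,0],
)

```text
clock: 31.18
ee_pos: [0.5826, -0.0903, 0.0303]
ee_rot: [0.726, 0.688, -0.0, -0.0]
wrist_force: [0.2, 0.9, 0.1]
width: 0.0002
gripper_force: 0.1
```

Request:
move_arm(
  increments=[-2,0,0,0,0,0,0,-1,0,0,0,0,0,0,-1,0,0,0,0,0,0,0,0,0,0,0,0,0],
)

```text
clock: 31.68
ee_pos: [0.5826, -0.0913, 0.0302]
ee_rot: [0.725, 0.689, 0.002, -0.002]
wrist_force: [0.7, 12.3, -0.2]
width: -0.0004
gripper_force: 5.6
```

Request:
move_arm(
  increments=[4,0,0,0,0,0,0,20,0,0,0,0,0,0,30,0,0,0,0,0,0,30,0,-30,0,0,0,0,0,0,-50,0,0,0,0,-30,0,-50,0,0,0,0,-40,0,-20,0,0,0,0,0,0,0,0,0,0,0],
)

```text
clock: 32.67
ee_pos: [0.5842, -0.0817, 0.1826]
ee_rot: [0.727, 0.687, 0.001, 0.002]
wrist_force: [0.5, 0.3, -0.3]
width: 0.0001
gripper_force: 0.0
```

Run:
```python
from h import *
c=cam('wrist');im=bot.camera('wrist')
s=bot.sense();print(s['ee_pos'],s['clock'],s['wrist_force'])
for n in ('hasp','lid','case'):print(n,[(np.round(m['rect']).tolist(),round(m['confidence'],2)) for m in bot.masks_of('wrist',n)[:2]])
x=.5815
for phi in (0,.1,.2,.4):
    sn,cs=np.sin(phi),np.cos(phi)
    print(phi,'lip',proj('wrist',[(x+dx,-.109+.046*sn+.0085*cs,.08-.046*cs+.0085*sn) for dx in(-.014,.014)],c).round(1).tolist())
print('pin',proj('wrist',[(x,-.109,.08)],c),'lid corners',proj('wrist',[(.4615,-.112+.003,.092),(.7,-.115,.092)],c).round(1).tolist())
hsv=cv2.cvtColor(im,cv2.COLOR_BGR2HSV);u=int(proj('wrist',[(x,-.1,.035)],c)[0][0])
for v in range(int(proj('wrist',[(x,-.1,.035)],c)[0][1])-22,int(proj('wrist',[(x,-.109,.08)],c)[0][1])+12): print(v,im[v,u-9].tolist(),im[v,u].tolist())
```

```text
[ 0.58357694 -0.08060178  0.18106989] 32.725 [ 0.59663388  0.50570317 -0.78191486]
hasp [([301.0, 200.0, 34.0, 34.0], 0.69)]
lid []
case [([165.0, 200.0, 302.0, 169.0], 0.9)]
0 lip [[302.0, 203.0], [330.8, 201.5]]
0.1 lip [[301.6, 199.0], [330.7, 197.4]]
0.2 lip [[301.2, 195.1], [330.5, 193.5]]
0.4 lip [[300.3, 188.0], [330.3, 186.4]]
pin [[316.79365786 229.79931993]] lid corners [[169.6, 243.2], [463.4, 235.0]]
180 [46, 78, 134] [46, 77, 130]
181 [47, 78, 133] [46, 77, 130]
182 [48, 79, 134] [46, 77, 130]
183 [48, 79, 134] [46, 77, 130]
184 [48, 78, 134] [46, 77, 130]
185 [48, 79, 133] [47, 77, 132]
186 [47, 79, 133] [47, 77, 133]
187 [48, 79, 132] [47, 77, 133]
188 [46, 78, 130] [45, 76, 132]
189 [47, 78, 130] [47, 79, 133]
190 [46, 78, 130] [47, 78, 133]
191 [47, 78, 130] [47, 79, 132]
192 [46, 79, 131] [48, 79, 133]
193 [48, 79, 131] [48, 80, 132]
194 [47, 79, 131] [48, 81, 134]
195 [47, 77, 130] [47, 80, 133]
196 [45, 76, 127] [48, 81, 135]
197 [43, 72, 121] [48, 80, 135]
198 [42, 72, 120] [47, 80, 135]
199 [43, 71, 120] [48, 80, 135]
200 [43, 72, 120] [48, 81, 135]
201 [42, 70,
[... 649 characters left out ...]
 [50, 122, 165]
221 [49, 119, 163] [48, 119, 161]
222 [49, 118, 162] [48, 118, 162]
223 [51, 122, 165] [51, 120, 164]
224 [50, 122, 164] [51, 119, 164]
225 [50, 120, 163] [49, 113, 156]
226 [49, 117, 159] [53, 128, 176]
227 [63, 158, 219] [68, 171, 230]
228 [81, 209, 252] [84, 221, 255]
229 [101, 247, 255] [110, 254, 255]
230 [105, 249, 255] [87, 223, 254]
231 [82, 212, 253] [76, 193, 245]
232 [67, 170, 230] [62, 156, 214]
233 [51, 127, 174] [51, 122, 167]
234 [50, 120, 161] [49, 119, 161]
235 [48, 115, 159] [46, 112, 154]
236 [46, 112, 159] [68, 172, 232]
237 [103, 255, 255] [100, 247, 255]
238 [65, 159, 223] [59, 139, 202]
239 [66, 124, 210] [70, 129, 219]
240 [79, 154, 242] [83, 162, 246]
```

The lip edge sits at row 202.5 (202 expected for φ = 0), and the staple's brass shows through the slot at rows 211–217.

```bash
python3 -c "
from station import bot
print(bot.hand_in())"
```

```text
the job is handed in; nothing more can be done
None
```

The teacup and cream jug are in their wells, the lid is shut and the hasp is closed over its staple; I handed the job in at about 33 s, but the hand-in returned no verdict.

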